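# Call the budgie in to roost

### The job

Call the budgie in to roost, using only light touches of the fingertips: tap the plunger on top of the brass bell down so that it rings, then lightly tap the red cap on the end of its perch, and then push the night light's black toggle all the way over to the side with the green dot. Keep to that order, do not lift or shove anything, and leave the blue-capped perch, the treat bowl and the canister alone.

Things in the scene. Friction and masses are not known exactly. Their poses are not given: they have to be found in the camera images.
- bell: loose brass counter bell, 84 mm across at the foot, 66 mm high, about 0.4 kg, standing on the table; origin: centre of its underside, z up (its yaw means nothing)
- bell_top (a point): centre of the top of the bell's steel plunger (a disc 24 mm across, 66 mm above the table when up); moves down with it
- bell_plunger (a joint): how far the plunger is down: 0 up, 0.010 m fully down; springs back by itself; it starts to move at 0.5 N, needs about 2.5 N for 4 mm and 5 N to be fully down; the bell rings from 4 mm
- red_bracket: the red-capped perch: fixed steel bracket (foot plate 90 x 60 x 5 mm screwed to the table, upright strip 30 mm wide and 110 mm high near the foot's +x end) carrying a round wooden perch, 14 mm thick, that sticks out level towards the body's own -x at 95 mm height and ends in a red plastic cap (28 mm across, 26 mm long). Origin: centre of the underside of the foot; z up.
- red_cap: the red cap on its sprung perch; the origin lies on the perch's hinge at the upright strip (bracket +30 mm in x, 95 mm above the table), the cap's centre 105 mm from it along the bracket's -x, 95 mm above the table
- red_cap_top (a point): top of the red cap, 14 mm above its centre, 109 mm above the table at rest; the spot to tap from above. The cap dips with the perch and springs back: about 0.5 N starts it, each further 10 mm takes about 4.5 N; a dip of more than 19 mm is rough
- blue_bracket: the blue-capped perch: fixed steel bracket (foot plate 90 x 60 x 5 mm screwed to the table, upright strip 30 mm wide and 110 mm high near the foot's +x end) carrying a round wooden perch, 14 mm thick, that sticks out level towards the body's own -x at 95 mm height and ends in a blue plastic cap (28 mm across, 26 mm long). Origin: centre of the underside of the foot; z up. A bystander, not to be touched
- night_light: fixed night light, white plastic box 110 (x) x 120 (y) x 30 mm, stuck to the table, with a cream dome 52 mm across rising to 62 mm at body (0, +32) mm and a black bat toggle at body (0, -32) mm; the green dot (16 mm) lies on the box top at body (+43, -32) mm, so body +x points to the on side. Origin: centre of its underside, z up
- toggle_pivot (a point): pivot of the toggle, on the box top, 30 mm above the table; it turns about the body's y axis
- toggle_tip (a point): centre of the rounded end of the toggle, a stick 12 mm thick; 45 mm from the pivot along the stick
- toggle (a joint): toggle angle: 0 = off (leaning 0.5 rad towards body -x), 0.5 = upright, 1.0 = fully on (leaning 0.5 rad towards body +x, the green dot); stays where it is left; takes about 2 to 3 N half-way up the stick
- treat_bowl: loose blue ceramic bowl, 96 mm across the rim, 38 mm high, empty; origin: centre of underside. A bystander
- canister: loose closed yellow plastic canister with an orange twist cap, 66 mm across, 95 mm high; origin: centre of underside. A bystander
Things that resemble listed ones, but are neither listed nor needed, are in the scene too. Leave any purple or turquoise look-alike of the night_light alone. Several things have the shape of the bell; the one meant has the colours described above.

How it is judged:
On the way, in this order (a step that is already met when the one before it is completed fails the run):
1. the bell rings: the fingers press its plunger at least 4 mm down (value of joint bell_plunger above 0.004 m and contact force between the fingers and bell above 0.5 N), for 0.02 s.
2. the fingers touch the red cap with more than 0.4 N (contact force between the fingers and red_cap above 0.4 N), for 0.02 s.
3. the toggle is over to the green dot (at least 0.85 of 1.0 rad) (value of joint toggle above 0.85 rad), for 0.1 s.
At the end, for the whole second after the job is handed in: the toggle is at least 0.85 of 1.0 rad over to the green dot, bell plunger and red-capped perch have sprung back (cap within 4 mm of its height at rest), the bell stands at rest upright within 20 mm of where it was, bowl and canister within 10 mm of where they were (value of joint toggle above 0.85 rad and value of joint bell_plunger below 0.002 m and height (world z) of red_cap_top above 0.105 m and angle between bell's own z axis and vertical below 0.05 rad and distance of bell from where it was at the start of the episode below 0.02 m and linear speed of bell below 0.01 m/s and distance of each of treat_bowl, canister from where it was at the start of the episode below 0.01 m); the robot touches nothing.
It fails at once if the bell is shoved more than 20 mm, tipped, lifted, or hit with more than 20 N (distance of bell from where it was at the start of the episode above 0.02 m or angle between bell's own z axis and vertical above 0.25 rad or height (world z) of bell above 0.01 m or contact force between any of the arm, the fingers and bell above 20 N).
It fails at once if rough handling: the red-capped perch is bent down more than 19 mm at the cap or hit with more than 20 N, or the night light is pushed with more than 25 N (height (world z) of red_cap_top below 0.09 m or contact force between any of the arm, the fingers and red_bracket above 20 N or contact force between any of the arm, the fingers and night_light above 25 N).
It fails at once if the blue-capped perch is touched (contact force between any of the arm, the fingers and blue_bracket above 0.3 N).
It fails at once if the treat bowl or the canister is moved more than 10 mm (distance of any of treat_bowl, canister from where it was at the start of the episode above 0.01 m).
It fails at once if out of order: the bell is rung or the red cap tapped when the toggle is already past half-way, or both are tapped together ((value of joint toggle above 0.6 rad and (value of joint bell_plunger above 0.004 m or contact force between any of the arm, the fingers and red_cap above 0.4 N)) or (value of joint bell_plunger above 0.004 m and contact force between any of the arm, the fingers and red_cap above 0.4 N)).
It also fails if it takes over 58 s, if anything falls off the work surface, if the arm or the gripper's body presses on something with over 40 N, if the wrist force passes 120 N, or if a joint passes its speed limit or range.

### The arm

A 7-joint arm with a two-finger parallel gripper is mounted at the origin on the work surface. World frame = base frame: x ahead of the robot, y to its left, z up, the work surface at z = 0. Lengths are in m, angles in rad, forces in N, time in s.
With the tool pointing down it reaches from about 0.4 to 0.85 m from the base axis. Payload 10.4 kg.
Tool frame: the origin (TCP) lies at the very end of the fingers, on their centre line; the grasp point (between the pads) lies 19 mm behind it; z points along the fingers, y is the line along which they close (so a half turn about z gives the same grasp; the last joint's range is limited). The gripper opens to 87 mm and grips with 3 to 60 N. Pads are 19 mm wide; open, the fingers measure 117 mm over their backs; the gripper's body (75 mm by 190 mm) begins 51 mm behind the grasp point.
Start: joints at [-1.318, 0.332, -0.065, 1.46, 0.022, 1.35, -0.088], TCP at [0.17, 0.601, 0.188] pointing down, gripper open.
Joint ranges: [-2.6, 2.6], [-0.5, 2.12], [-1.47, 1.34], [0.16, 2.42], [-1.27, 4.41], [0.06, 2.06], [-2.6, 2.6]. Speed limits (rad/s): [2.22, 2.22, 2.79, 2.79, 3.14, 3.14, 3.14].

### API

Orientations are given as a unit quaternion [w, x, y, z].
In Python, from workcell import read_state, read_camera, finish_job gives the robot as it stands. The module is installed in compiled form; this text tells all that it offers.
- The arm moves only by the tool move_arm, never from a script. Its argument "series" is a list of rows, each a list of 5 numbers: the closure, from -1 (fully open) to 1 (shut), so that 0 is half open, then the shift along the world's x, y, z in mm, then the turn about the world's z in degrees. A call has 1 to 10 rows; each row shifts and turns the commanded pose from where the row before left it; what a row does not reach is not made up. A row lasts 1/12 s, in which the tool goes at most 41.7 mm and 7.16 degrees, less where a joint would pass 70% of its speed; a pose out of reach is approached as far as the arm can. A call is refused whole if a number of a shift passes 41.7 or a number of a turn 7.16, either way. A call with a gripper value outside its range is refused whole. The fingers move at their own pace and stop on an object; "newtons" is the grip in N (left out, the last holds). Time passes only in rows, so rows that do not move let the fingers close. It gives the time, the measured TCP pose, the force, the opening and the grip force at its end, in the units of the state.
- read_state(): the state, without advancing time (a new reading comes with each control period).
- read_camera(name): name is "side" or "top" or "wrist"; returns a dict with "image" (400x640x3 uint8, blue, green, red), "range_z" (400x640 float32, m along the optical axis (not along the pixel's ray), 0 where there is no reading), "camera_matrix" (3x3 intrinsics, pixels), "origin" and "orientation" of the camera in the world; the wrist camera has in their place "T_tool_cam" (4x4, takes a point from camera to tool coordinates, whose origin is the TCP and whose axes are the flange's). Camera axes: x right, y up, looking along -z (the intrinsics and any distortion apply to the point x, -y, -z); pixel columns grow to the right and rows downward; lengths in m; the calibration is good to about 2 mm. A picture is of the moment at which its call begins: read the wrist's pose just before it.
- finish_job(): hands the job in; it is judged then, once.
The state is a dict: "time_s": time; "joints": joint angles; "qvel": joint speeds; "effort": joint torques, N m; "tcp_pos": TCP position; "eef_rot": TCP orientation; "force": force on the tool from outside, world axes, zero at the start; "ft_torque": the same for the moment, N m; "gripper_width": finger opening in m; "grip_force": force on a finger pad.
Only numpy, scipy, OpenCV 4.12 (cv2) and the standard library are available. Lean on these libraries where they do the work, as an engineer would, in place of code of your own. Each camera call takes 0.05 s, during which the arm holds its last target. There are 200 camera calls.

## Working session

There is one attempt and no reset: what is moved stays moved. The work goes in short steps, Python scripts to look and compute and a tool call to move; the robot and the scene stay as the last step left them, time stands still between calls to the robot, and variables do not carry over. Pictures are saved under pics/ and viewed, at most 10 in all, crops included, and the job is handed in when it is done.

Besides the shell and the picture viewer there is one more tool, called after "Call:" as name(argument=value, ...) on one line, values as JSON. move_arm: Moves the arm, as the interface text tells. Its arguments: {"type":"object","properties":{"series":{"type":"array","items":{"type":"array","items":{"type":"number"}}},"newtons":{"type":"number"}},"required":["series"]}

```bash
mkdir -p pics
cat > h.py <<'E'
import numpy as np, cv2
from scipy.spatial.transform import Rotation as R
from workcell import read_state, read_camera, finish_job
def load(n):
    d=np.load(n+'.npz'); return d
def world(d):
    # per-pixel world points from range_z
    K=d['camera_matrix']; z=d['range_z']; h,w=z.shape
    u,v=np.meshgrid(np.arange(w),np.arange(h))
    p=np.stack([(u-K[0,2])/K[0,0]*z,-(v-K[1,2])/K[1,1]*z,-z],-1)
    o=d['orientation']; o=np.asarray(o)
    Rm=o if o.shape==(3,3) else R.from_quat(o[[1,2,3,0]]).as_matrix()
    return p@Rm.T+d['origin']
E
python3 - <<'E'
from h import *
s=read_state(); print({k:np.round(v,3) for k,v in s.items()})
for n in ('top','side'):
    c=read_camera(n); np.savez(n,**{k:v for k,v in c.items() if v is not None}); cv2.imwrite(f'pics/{n}0.png',c['image'])
    print(n,c.keys(),c['camera_matrix'],c['origin'],c['orientation'])
E
```

```text
{'time_s': np.float64(0.0), 'joints': array([-1.318,  0.333, -0.065,  1.461,  0.022,  1.35 , -0.089]), 'qvel': array([-0.   , -0.001, -0.001,  0.   , -0.   ,  0.001, -0.   ]), 'effort': array([-0.0000e+00, -6.2325e+01,  2.5000e-02, -3.8992e+01, -6.1000e-02,
        3.9000e-02,  0.0000e+00]), 'tcp_pos': array([0.17 , 0.601, 0.187]), 'eef_rot': array([-0.   ,  0.137,  0.991, -0.001]), 'force': array([ 0.313, -0.266, -0.399]), 'ft_torque': array([ 0.033, -0.04 ,  0.022]), 'grip_force': np.float64(0.0), 'gripper_width': np.float64(0.087)}
top dict_keys(['image', 'range_z', 'camera_matrix', 'origin', 'orientation']) [[483.90068438   0.         320.02059968]
 [  0.         483.90068438 202.36864493]
 [  0.           0.           1.        ]] [ 0.52075034 -0.05567002  1.60747039] [-0.70484664 -0.02454048  0.01272911  0.70882081]
side dict_keys(['image', 'range_z', 'camera_matrix', 'origin', 'orientation']) [[426.35691049   0.         318.99092679]
 [  0.         426.35691049 199.47209314]
 [  0.           0.           1.        ]] [0.45728339 0.70950177 0.89256034] [-0.0727775  -0.03236107  0.36860613  0.92616722]
```

View pics/top0.png

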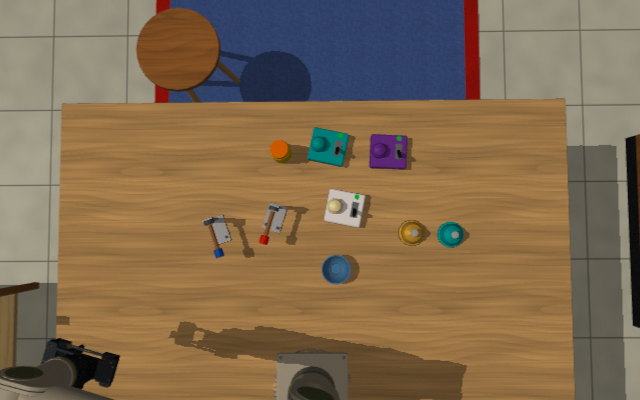

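View pics/side0.png

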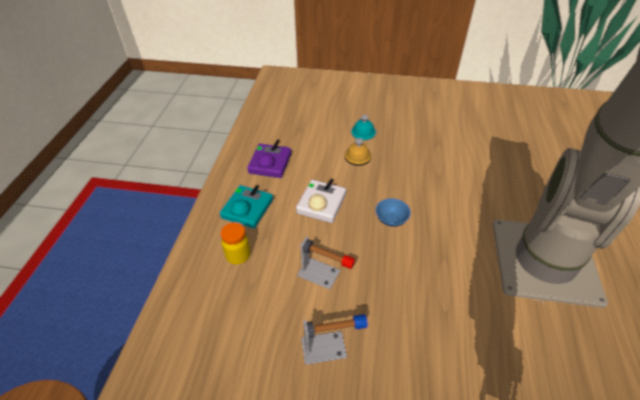

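Top view: the brass bell is at (411,233), with a turquoise look-alike bell at (451,235). The white night light is at (345,208), and its turquoise (328,147) and purple (388,152) look-alikes are not the ones meant. The red cap is at (264,240), the blue cap at (219,253), the bowl at (337,270) and the canister at (280,151). I'm taking the brass bell, white box and red cap because their colours match the description.

Run:
```python
from h import *
for n in ('top','side'):
    d=load(n); W=world(d); im=d['image']; hsv=cv2.cvtColor(im,cv2.COLOR_BGR2HSV); H,S,V=[hsv[...,i].astype(int) for i in range(3)]
    z=W[...,2]
    box=np.zeros(z.shape,bool)
    if n=='top': box[120:290,200:480]=1
    else: box[100:370,215:420]=1
    def rep(name,m):
        m=m&box; k,l,st,c=cv2.connectedComponentsWithStats(m.astype('uint8'))
        for i in range(1,k):
            if st[i,4]>=8:
                P=W[l==i]; q=P[P[:,2]>np.nanpercentile(P[:,2],50)]
                print(n,name,'px',c[i].round(1),st[i,4],'med',np.median(P,0).round(4),'min',P.min(0).round(3),'max',P.max(0).round(3))
    rep('red',((H<4)|(H>176))&(S>200)&(V>120))
    rep('blue',(H>105)&(H<125)&(S>200)&(V>100))
    rep('brass',(H>15)&(H<25)&(S>150)&(V>120)&(z>0.01))
    rep('green',(H>50)&(H<75)&(S>150)&(V>100))
    rep('white',(S<30)&(V>190)&(z>0.015))
    rep('black',(V<60)&(z>0.03))
    rep('cream',(S>30)&(S<110)&(V>190)&(H>15)&(H<35)&(z>.03))
d=load('top'); cv2.imwrite('pics/crop.png',cv2.resize(d['image'][180:290,200:470],None,fx=2.9,fy=2.9,interpolation=cv2.INTER_CUBIC))
```

```text
top red px [263.2 239.1] 43 med [0.4874 0.1461 0.1077] min [0.475 0.134 0.1  ] max [0.5   0.157 0.115]
top blue px [217.4 252.6] 36 med [0.4448 0.2887 0.1078] min [0.436 0.28  0.103] max [0.457 0.296 0.113]
top brass px [274.8 157.2] 17 med [0.7461 0.1142 0.0655] min [0.742 0.097 0.061] max [0.761 0.127 0.084]
top brass px [408.8 232.3] 222 med [ 0.5062 -0.3142  0.0375] min [ 0.477 -0.349  0.011] max [ 0.532 -0.288  0.052]
top green px [339.8 134.9] 16 med [ 0.8253 -0.0963  0.0309] min [ 0.818 -0.1    0.025] max [ 0.832 -0.09   0.035]
top green px [398.5 138. ] 16 med [ 0.8143 -0.288   0.0326] min [ 0.807 -0.293  0.024] max [ 0.82  -0.282  0.037]
top green px [356.5 196.3] 14 med [ 0.6237 -0.1486  0.0279] min [ 0.617 -0.154  0.026] max [ 0.628 -0.144  0.039]
top white px [343.8 208.2] 590 med [ 0.5722 -0.1081  0.0297] min [ 0.521 -0.17   0.018] max [ 0.644 -0.045  1.607]
top black px [336.9 150.1] 28 med [ 0.771  -0.0853  0.0635] min [ 0.756 -0.092  0.031] max [ 0.785 -0.079  0.081]
top black px [399.1 153.5] 31 med [ 0.7597 -0.285   0.0601] min [ 0.744 -0.292  0.032] max [ 0.774 -0.
[... 861 characters left out ...]
.802 0.71  0.893]
side green px [237.6 190.1] 11 med [ 0.8263 -0.0948  0.0321] min [ 0.822 -0.099  0.03 ] max [ 0.831 -0.089  0.035]
side white px [321.5 201.4] 747 med [ 0.5728 -0.0893  0.0294] min [ 0.457 -0.17   0.015] max [0.648 0.71  0.893]
side black px [274.9 145.8] 24 med [ 0.7607 -0.2802  0.0499] min [ 0.747 -0.3    0.031] max [ 0.769 -0.275  0.076]
side black px [327.8 185.3] 27 med [ 0.5724 -0.1312  0.0541] min [ 0.457 -0.144  0.03 ] max [0.584 0.71  0.893]
side black px [254.1 190.7] 32 med [ 0.7728 -0.0788  0.0523] min [ 0.76  -0.093  0.033] max [ 0.782 -0.075  0.076]
side cream px [316.4 202.4] 245 med [ 0.5937 -0.0626  0.0529] min [ 0.457 -0.111  0.03 ] max [0.618 0.71  0.893]
```

View pics/crop.png

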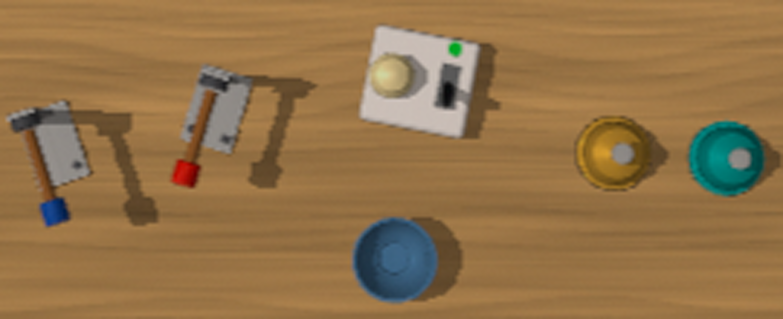

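The crop confirms the targets: the brass bell is at crop (613,153) with its steel plunger at (622,153), next to the turquoise one at (727,158). The white box has a green dot at (455,48), and the red cap is at (186,173). Next I'll shut the fingers and move over the bell.

```bash
cat >> h.py <<'E'
def ray(d,uv,z):
    K=d['camera_matrix']; Rm=R.from_quat(np.asarray(d['orientation'])[[1,2,3,0]]).as_matrix()
    v=Rm@np.array([(uv[0]-K[0,2])/K[0,0],-(uv[1]-K[1,2])/K[1,1],-1]); o=d['origin']
    return (o+v*(z-o[2])/v[2]).round(4)
E
python3 - <<'E'
from h import *
for n,(a,b,c,e) in {'top':(225,242,405,425),'side':(133,150,347,372)}.items():
    d=load(n); hsv=cv2.cvtColor(d['image'],cv2.COLOR_BGR2HSV); m=np.zeros(hsv.shape[:2],bool)
    m[a:b,c:e]=((hsv[...,1]<70)&(hsv[...,2]>120))[a:b,c:e]
    v,u=np.nonzero(m); print(n,len(u),u.mean(),v.mean(),np.ptp(u),np.ptp(v),ray(d,(u.mean(),v.mean()),.066))
E
```

```text
top 34 414.1470588235294 232.38235294117646 6 5 [ 0.5051 -0.328   0.066 ]
side 57 359.2456140350877 140.4561403508772 20 12 [ 0.5041 -0.3275  0.066 ]
```

Call:
move_arm(series=[[1,27,-29,0,0],[1,27,-29,0,0],[1,27,-29,0,0],[1,27,-29,0,0],[1,27,-29,0,0],[1,27,-29,0,0],[1,27,-29,0,0],[1,27,-29,0,0],[1,27,-29,0,0],[1,27,-29,0,0]], newtons=20)

```text
time_s: 0.93
tcp_pos: [0.441, 0.3096, 0.1874]
eef_rot: [-0.0, 0.137, 0.991, -0.0]
force: [0.3, 1.2, -0.6]
gripper_width: 0.0287
grip_force: 0.0
```

Call:
move_arm(series=[[1,6,-40,0,0],[1,6,-40,0,0],[1,6,-40,0,0],[1,6,-40,0,0],[1,6,-40,0,0],[1,6,-40,0,0],[1,6,-40,0,0],[1,6,-40,0,0],[1,6,-40,0,0],[1,6,-40,0,0]])

```text
time_s: 1.77
tcp_pos: [0.4999, -0.0906, 0.1876]
eef_rot: [0.0, 0.137, 0.991, 0.0]
force: [0.5, 0.2, -0.4]
gripper_width: 0.0004
grip_force: 0.0
```

Call:
move_arm(series=[[1,4,-40,0,0],[1,0,-40,0,0],[1,0,-40,0,0],[1,0,-40,0,0],[1,0,-40,-20,0],[1,0,-38,-20,0],[1,0,0,-20,0],[1,0,0,-20,0],[1,0,0,0,0],[1,0,0,0,0]])

```text
time_s: 2.6
tcp_pos: [0.5036, -0.3222, 0.1089]
eef_rot: [-0.001, 0.137, 0.991, 0.0]
force: [-0.0, -0.1, 0.6]
gripper_width: 0.0005
grip_force: 0.0
```

Run:
```python
from h import *
s=read_state(); print(s['tcp_pos'],s['force'],s['time_s'],s['gripper_width'])
c=read_camera('side'); t=read_camera('top'); cv2.imwrite('pics/b1.png',np.hstack([cv2.resize(c['image'][60:200,280:440],None,fx=2.5,fy=2.5),cv2.resize(t['image'][170:310,330:490],None,fx=2.5,fy=2.5)]))
```

```text
[ 0.50356296 -0.32216387  0.10886305] [-0.03759807 -0.08920785  0.60803942] 2.6 0.00047627948574648516
```

View pics/b1.png

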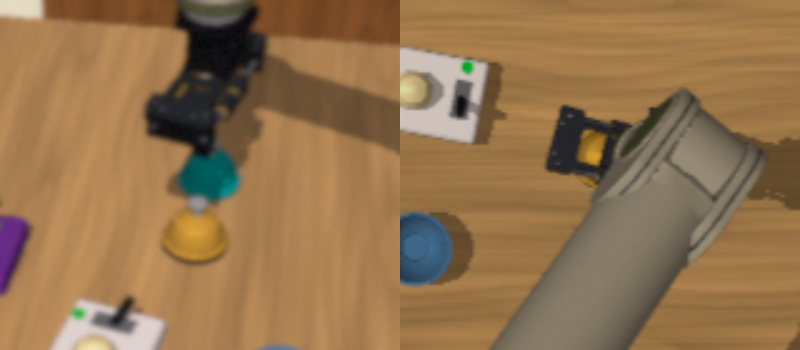

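The side crop shows the shut fingertips at (205,150), straight above the plunger at (197,203). I'll centre by a few mm and go down.

Call:
move_arm(series=[[1,1.5,-6,0,0],[1,0,0,-15,0],[1,0,0,-15,0],[1,0,0,-7,0],[1,0,0,0,0],[1,0,0,0,0]])

```text
time_s: 3.2
tcp_pos: [0.506, -0.3289, 0.0732]
eef_rot: [0.0, 0.137, 0.991, -0.0]
force: [-0.8, 0.3, 0.8]
gripper_width: 0.0007
grip_force: 0.0
```

Call:
move_arm(series=[[1,0,0,-2,0],[1,0,0,-2,0],[1,0,0,-2,0],[1,0,0,0,0]])

```text
time_s: 3.53
tcp_pos: [0.5057, -0.3286, 0.0664]
eef_rot: [-0.0, 0.137, 0.991, 0.0]
force: [-0.3, 0.7, -0.7]
gripper_width: 0.0005
grip_force: 0.0
```

Call:
move_arm(series=[[1,0,0,-2,0],[1,0,0,-2,0],[1,0,0,-1,0],[1,0,0,0,0]])

```text
time_s: 3.87
tcp_pos: [0.5055, -0.3286, 0.0612]
eef_rot: [-0.0, 0.137, 0.991, 0.0]
force: [0.5, -0.2, -0.1]
gripper_width: 0.0005
grip_force: 0.0
```

Call:
move_arm(series=[[1,0,0,-1,0],[1,0,0,-1,0],[1,0,0,0,0],[1,0,0,0,0]])

```text
time_s: 4.2
tcp_pos: [0.5056, -0.3287, 0.0595]
eef_rot: [-0.0, 0.137, 0.991, 0.0]
force: [-0.4, -0.8, 0.3]
gripper_width: 0.0007
grip_force: 0.0
```

No force has built up at z = 0.0595, so I'll look before going further.

Run:
```python
from h import *
s=read_state(); print(s['tcp_pos'],s['force'],s['ft_torque'])
c=read_camera('side'); t=read_camera('wrist'); cv2.imwrite('pics/b2.png',np.hstack([cv2.resize(c['image'][100:180,310:410],(500,400),interpolation=2),t['image'][::2,::2].repeat(2,0)]))
```

```text
[ 0.5056377  -0.32871834  0.05949933] [-0.37190889 -0.84730825  0.26907227] [-0.02395745 -0.0233417  -0.00105403]
```

View pics/b2.png

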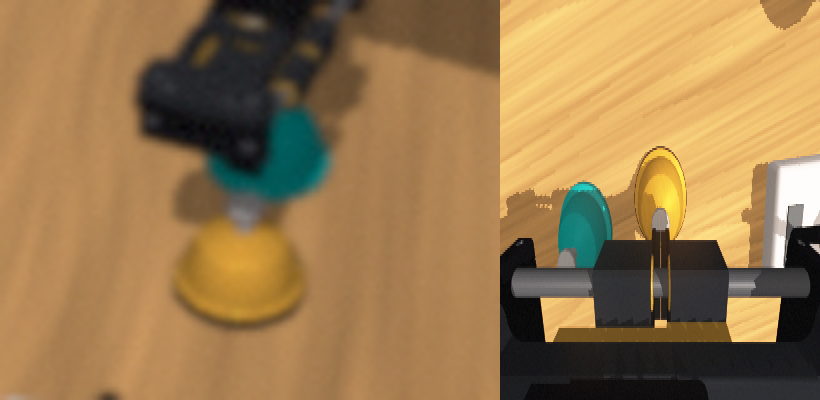

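The side view has the tip at about (360,134) and the plunger at (359,141), so there is still a gap. The wrist view shows the plunger at (660,218), ahead of the finger blades. I'll measure the plunger with the wrist camera and project the TCP into the side view.

Run:
```python
from h import *
s=read_state(); t=read_camera('wrist'); c=read_camera('side')
print(t['T_tool_cam'],t['camera_matrix'])
K=c['camera_matrix']; Rm=R.from_quat(np.asarray(c['orientation'])[[1,2,3,0]]).as_matrix()
p=Rm.T@(s['tcp_pos']-c['origin']); print('tcp in side px',K[0,2]+K[0,0]*p[0]/-p[2],K[1,2]+K[1,1]*-p[1]/-p[2],-p[2])
im=t['image'];z=t['range_z'];K=t['camera_matrix'];T=t['T_tool_cam']
q=s['eef_rot'];Rt=R.from_quat(np.asarray(q)[[1,2,3,0]]).as_matrix()
u,v=np.meshgrid(np.arange(640),np.arange(400))
P=np.stack([(u-K[0,2])/K[0,0]*z,-(v-K[1,2])/K[1,1]*z,-z],-1)@T[:3,:3].T+T[:3,3]; W=P@Rt.T+s['tcp_pos']
hsv=cv2.cvtColor(im,cv2.COLOR_BGR2HSV)
m=(hsv[...,1]<60)&(hsv[...,2]>90)&(z>0); m[:195]=0;m[236:]=0;m[:,:290]=0;m[:,350:]=0
print(m.sum(),np.median(W[m],0),W[m].min(0),W[m].max(0)); vv,uu=np.nonzero(m);print(uu.min(),uu.max(),vv.min(),vv.max())
b=(hsv[...,0]>15)&(hsv[...,0]<30)&(hsv[...,1]>180)&(W[...,2]>.005)&(W[...,2]<.07); b[:140]=0;b[250:]=0;b[:,:250]=0;b[:,400:]=0
print('brass',b.sum(),W[b].min(0),W[b].max(0))
for uv in [(660-500)*2,]:
  for r in range(205,400,15): print(r,W[r,uv].round(3),im[r,uv])
cz=c['range_z']; print(cz[125:146,358].round(3))
cv2.imwrite('pics/w.png',cv2.resize(im[180:340,200:440],None,fx=3,fy=3))
```

```text
[[ 1.95764138e-04  9.60153012e-01  2.79474786e-01  7.68927683e-02]
 [ 9.99999280e-01 -5.18852018e-04  1.08207733e-03 -7.41772637e-04]
 [ 1.18396586e-03  2.79474373e-01 -9.60152422e-01 -1.97173404e-01]
 [ 0.00000000e+00  0.00000000e+00  0.00000000e+00  1.00000000e+00]] [[321.37396406   0.         320.4058623 ]
 [  0.         321.37396406 194.66801885]
 [  0.           0.           1.        ]]
tcp in side px 358.62810119167784 141.7882622854951 1.314400500718683
622 [ 0.50038892 -0.32837714  0.06586573] [ 0.49201615 -0.34051379  0.06369632] [ 0.50847594 -0.31833845  0.09860741]
303 338 208 233
brass 5777 [ 0.46309484 -0.37126172  0.00602474] [ 0.54300034 -0.28840637  0.04702268]
205 [ 0.498 -0.328  0.045] [ 66 205 250]
220 [ 0.501 -0.329  0.066] [131 142 156]
235 [ 0.495 -0.327  0.103] [71 79 95]
250 [ 0.497 -0.327  0.118] [ 65 105 147]
265 [ 0.504 -0.329  0.118] [ 64 104 142]
280 [ 0.476 -0.321  0.18 ] [65 67 72]
295 [ 0.479 -0.322  0.182] [87 87 92]
310 [ 0.611 -0.36  -0.001] [ 67 104 138]
325 [ 0.626 -0.364  0.001] [116 195 243]
340 [ 0.482 -0.323  0.195] [ 33  82 113]
355 [ 0.481 -0.323  0.201] [29 29 33]
370 [ 0.48  -0.322  0.206] [26 27 28]
385 [ 0.48  -0.322  0.209] [10 13 15]
[1.148 1.149 1.155 1.163 1.164 1.166 1.175 1.171 1.278 1.278 1.413 1.415
 1.406 1.414 1.313 1.31  0.    1.301 1.304 1.309 1.319]
```

View pics/w.png

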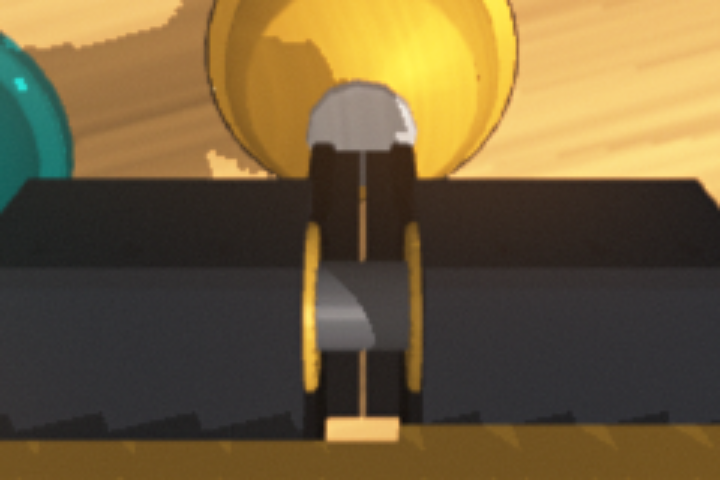

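The wrist view shows the plunger top at z ≈ 0.066, with the finger ends clearly above it. The real finger end is therefore higher than the reported TCP, so I'll measure how far.

Run:
```python
from h import *
s=read_state(); c=read_camera('side'); W=world(c); im=c['image']
d=np.linalg.norm(W[...,:2]-s['tcp_pos'][:2],axis=-1)
m=(d<.025)&(W[...,2]>.05)
for r in range(118,146):
    u=np.nonzero(m[r])[0]
    for k in u: print((r,int(k)),W[r,k].round(3),im[r,k])
```

```text
(126, 363) [ 0.496 -0.331  0.119] [40 40 12]
(127, 363) [ 0.496 -0.329  0.117] [39 41 10]
(128, 363) [ 0.496 -0.332  0.111] [41 41  4]
(129, 363) [ 0.496 -0.333  0.107] [44 44  8]
(130, 363) [ 0.495 -0.332  0.104] [45 43 10]
(131, 363) [ 0.495 -0.334  0.098] [51 50 13]
(132, 355) [ 0.518 -0.321  0.102] [39 39 10]
(132, 362) [ 0.498 -0.33   0.097] [44 42 18]
(133, 354) [ 0.521 -0.322  0.097] [70 71  4]
(133, 355) [ 0.518 -0.32   0.099] [56 58 10]
(133, 356) [ 0.515 -0.32   0.099] [43 43 11]
(133, 357) [ 0.512 -0.318  0.101] [27 28  2]
(133, 358) [ 0.509 -0.318  0.101] [25 26 13]
(133, 359) [ 0.506 -0.321  0.099] [21 15  9]
(134, 357) [ 0.512 -0.318  0.097] [58 58  4]
(134, 358) [ 0.509 -0.313  0.101] [50 50  5]
(134, 359) [ 0.506 -0.317  0.098] [45 43 13]
(134, 360) [ 0.503 -0.315  0.1  ] [38 38  9]
(134, 361) [ 0.5   -0.316  0.1  ] [44 44  8]
(135, 360) [ 0.503 -0.319  0.094] [64 65 12]
(135, 361) [ 0.5   -0.314  0.098] [67 66 10]
(139, 356) [ 0.515 -0.333  0.066] [80 85 87]
(139, 357) [ 0.512 -0.334  0.066] [88 89 86]
(139, 358) [ 0.508 -0.332  0.067] [91 90 86]
(139, 359) [ 0.505 -
[... 884 characters left out ...]
-0.316  0.069] [122 121 126]
(142, 359) [ 0.504 -0.317  0.068] [115 115 121]
(142, 360) [ 0.501 -0.317  0.069] [105 106 111]
(142, 361) [ 0.498 -0.32   0.066] [ 93  96 106]
(143, 356) [ 0.513 -0.318  0.063] [ 99 114 133]
(143, 357) [ 0.51  -0.314  0.066] [117 121 131]
(143, 358) [ 0.507 -0.315  0.065] [124 127 134]
(143, 359) [ 0.504 -0.314  0.067] [124 124 130]
(143, 360) [ 0.501 -0.316  0.065] [110 114 123]
(143, 361) [ 0.498 -0.319  0.064] [ 88 100 114]
(144, 357) [ 0.51  -0.326  0.052] [102 117 135]
(144, 358) [ 0.507 -0.325  0.054] [114 118 129]
(144, 359) [ 0.504 -0.33   0.05 ] [117 120 130]
(145, 357) [ 0.51  -0.324  0.05 ] [ 93 123 152]
(145, 359) [ 0.503 -0.323  0.052] [108 122 141]
```

The finger ends are at z ≈ 0.097, about 37 mm above the reported TCP, because the shut fingers don't reach it. The remaining gap is about 31 mm, so I'll go down 26 mm and then feel for contact.

Call:
move_arm(series=[[1,0,0,-10,0],[1,0,0,-10,0],[1,0,0,-6,0],[1,0,0,0,0],[1,0,0,0,0]])

```text
time_s: 4.87
tcp_pos: [0.5052, -0.3286, 0.0328]
eef_rot: [-0.001, 0.138, 0.99, 0.0]
force: [-0.6, 0.2, -0.0]
gripper_width: 0.0002
grip_force: 0.0
```

Call:
move_arm(series=[[1,0,0,-1.5,0],[1,0,0,-1.5,0],[1,0,0,0,0],[1,0,0,0,0]])

```text
time_s: 5.2
tcp_pos: [0.5058, -0.3289, 0.0308]
eef_rot: [0.0, 0.137, 0.991, -0.0]
force: [-0.1, -0.6, 0.6]
gripper_width: 0.0004
grip_force: 0.3
```

Call:
move_arm(series=[[1,0,0,-1.5,0],[1,0,0,-1.5,0],[1,0,0,0,0],[1,0,0,0,0]])

```text
time_s: 5.53
tcp_pos: [0.5059, -0.3289, 0.0277]
eef_rot: [0.0, 0.137, 0.991, -0.0]
force: [0.1, -0.6, 1.9]
gripper_width: 0.0004
grip_force: 1.0
```

Call:
move_arm(series=[[1,0,0,-1.5,0],[1,0,0,-1,0],[1,0,0,0,0],[1,0,0,0,0]])

```text
time_s: 5.87
tcp_pos: [0.5058, -0.3289, 0.0251]
eef_rot: [0.0, 0.137, 0.991, -0.0]
force: [0.4, -0.8, 3.0]
gripper_width: 0.0004
grip_force: 1.6
```

Call:
move_arm(series=[[1,0,0,-1,0],[1,0,0,-0.5,0],[1,0,0,0,0],[1,0,0,0,0]])

```text
time_s: 6.2
tcp_pos: [0.5059, -0.3289, 0.0237]
eef_rot: [0.0, 0.137, 0.991, -0.0]
force: [0.7, -1.2, 4.2]
gripper_width: 0.0005
grip_force: 1.9
```

The force is 4.2 N, about 7 mm of travel, so the bell has rung. Now up and across to the red cap.

Call:
move_arm(series=[[1,0,0,10,0],[1,0,0,25,0],[1,0,0,35,0],[1,0,0,35,0],[1,0,20,25,0],[1,-2,40,0,0],[1,-2,40,0,0],[1,-2,40,0,0],[1,-2,40,0,0],[1,-2,40,0,0]])

```text
time_s: 7.03
tcp_pos: [0.4946, -0.1068, 0.1538]
eef_rot: [-0.0, 0.137, 0.991, 0.0]
force: [0.0, 0.2, -0.3]
gripper_width: 0.0009
grip_force: 0.0
```

Call:
move_arm(series=[[1,-2,40,0,0],[1,-2,40,0,0],[1,-2,40,0,0],[1,-2,40,0,0],[1,-2,40,0,0],[1,0,40,0,0],[1,0,18,0,0],[1,0,0,0,0],[1,0,0,0,0],[1,0,0,0,0]])

```text
time_s: 7.87
tcp_pos: [0.4855, 0.148, 0.1536]
eef_rot: [-0.0, 0.138, 0.99, -0.0]
force: [-0.1, -0.4, 0.3]
gripper_width: 0.0007
grip_force: 0.0
```

Run:
```python
from h import *
s=read_state(); print(s['tcp_pos'],s['force'])
t=read_camera('wrist'); c=read_camera('side')
im=t['image'];z=t['range_z'];K=t['camera_matrix'];T=t['T_tool_cam']
Rt=R.from_quat(np.asarray(s['eef_rot'])[[1,2,3,0]]).as_matrix()
u,v=np.meshgrid(np.arange(640),np.arange(400))
W=(np.stack([(u-K[0,2])/K[0,0]*z,-(v-K[1,2])/K[1,1]*z,-z],-1)@T[:3,:3].T+T[:3,3])@Rt.T+s['tcp_pos']
for X,i,n in ((W,im,'wrist'),(world(c),c['image'],'side')):
    h=cv2.cvtColor(i,cv2.COLOR_BGR2HSV); m=((h[...,0]<4)|(h[...,0]>176))&(h[...,1]>180)&(h[...,2]>80)&(X[...,2]>.08)&(X[...,2]<.125)
    print(n,m.sum(),np.median(X[m],0),np.percentile(X[m],2,axis=0),np.percentile(X[m],98,axis=0))
cv2.imwrite('pics/r.png',np.hstack([im[::2,::2],cv2.resize(c['image'][200:300,270:430],(320,200))]))
```

```text
[0.48550892 0.14800347 0.15357575] [-0.09365892 -0.44211019  0.31258923]
wrist 767 [0.48631683 0.14608356 0.10741353] [0.47414619 0.13339879 0.10028608] [0.49822451 0.15747744 0.10951613]
side 103 [0.48704983 0.15292703 0.10646672] [0.47546406 0.14080773 0.0977696 ] [0.49814238 0.16177486 0.11080924]
```

View pics/r.png

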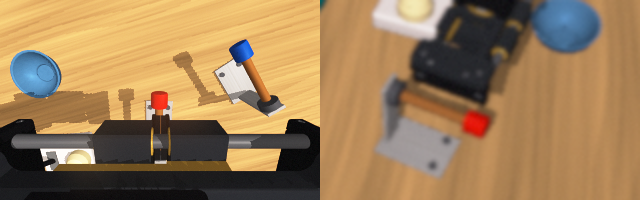

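The wrist view shows the red cap at (160,100) in line with the fingers, and the blue perch well aside at (242,50). Going down.

Call:
move_arm(series=[[1,1,0,-25,0],[1,0,0,-25,0],[1,0,0,-18,0],[1,0,0,-7,0],[1,0,0,0,0],[1,0,0,0,0]])

```text
time_s: 8.47
tcp_pos: [0.4871, 0.1487, 0.0792]
eef_rot: [0.0, 0.138, 0.99, 0.0]
force: [-0.2, -0.0, 0.1]
gripper_width: 0.0005
grip_force: 0.0
```

Call:
move_arm(series=[[1,0,0,-2,0],[1,0,0,-2,0],[1,0,0,-1,0],[1,0,0,0,0],[1,0,0,0,0]])

```text
time_s: 8.88
tcp_pos: [0.4869, 0.1494, 0.0739]
eef_rot: [0.0, 0.137, 0.991, 0.0]
force: [-0.8, -1.0, -0.4]
gripper_width: 0.0002
grip_force: 0.2
```

Call:
move_arm(series=[[1,0,0,-1.5,0],[1,0,0,-1.5,0],[1,0,0,0,0],[1,0,0,0,0]])

```text
time_s: 9.22
tcp_pos: [0.4867, 0.1494, 0.0706]
eef_rot: [-0.0, 0.137, 0.991, 0.0]
force: [-0.8, 1.0, 2.0]
gripper_width: 0.0002
grip_force: 1.1
```

Call:
move_arm(series=[[1,0,0,-1.5,0],[1,0,0,0,0],[1,0,0,0,0]])

```text
time_s: 9.47
tcp_pos: [0.4867, 0.1494, 0.0691]
eef_rot: [-0.0, 0.137, 0.991, 0.0]
force: [-1.1, 1.3, 2.6]
gripper_width: 0.0006
grip_force: 1.5
```

The cap reads 2.6 N with a small dip, so it has been tapped. Now up and over to the near side of the toggle.

Call:
move_arm(series=[[1,0,0,15,0],[1,0,0,30,0],[1,0,0,35,0],[1,6,-37,5,0],[1,6,-39,0,0],[1,6,-39,0,0],[1,6,-39,0,0],[1,6,-39,0,0],[1,6,-39,0,0],[1,6,-39,0,0]])

```text
time_s: 10.3
tcp_pos: [0.5285, -0.1239, 0.154]
eef_rot: [0.0, 0.137, 0.991, -0.0]
force: [0.5, -0.1, -1.2]
gripper_width: 0.0002
grip_force: 0.0
```

Call:
move_arm(series=[[1,4,-4,0,0],[1,0,0,0,0],[1,0,0,0,0]])

```text
time_s: 10.55
tcp_pos: [0.5324, -0.126, 0.1536]
eef_rot: [-0.0, 0.138, 0.99, -0.0]
force: [0.2, 1.3, -0.3]
gripper_width: 0.0008
grip_force: 0.0
```

Run:
```python
from h import *
s=read_state(); print(s['tcp_pos'],s['force'])
t=read_camera('wrist'); c=read_camera('side')
im=t['image'];z=t['range_z'];K=t['camera_matrix'];T=t['T_tool_cam']
Rt=R.from_quat(np.asarray(s['eef_rot'])[[1,2,3,0]]).as_matrix()
u,v=np.meshgrid(np.arange(640),np.arange(400))
W=(np.stack([(u-K[0,2])/K[0,0]*z,-(v-K[1,2])/K[1,1]*z,-z],-1)@T[:3,:3].T+T[:3,3])@Rt.T+s['tcp_pos']
for X,i,n in ((W,im,'wrist'),(world(c),c['image'],'side')):
    h=cv2.cvtColor(i,cv2.COLOR_BGR2HSV); H,S,V=[h[...,k] for k in range(3)]
    near=(abs(X[...,0]-.58)<.1)&(abs(X[...,1]+.12)<.1)&(X[...,2]>.02)
    for nm,m in (('dot',(H>50)&(H<75)&(S>150)&(V>60)),('stick',(V<70)&(X[...,2]>.045)&(X[...,2]<.085)&(abs(X[...,0]-.575)<.04)&(abs(X[...,1]+.14)<.025)),('box',(S<40)&(V>120)&(X[...,2]<.036))):
        m=m&near
        if m.sum()>3: print(n,nm,m.sum(),np.median(X[m],0).round(4),np.percentile(X[m],2,axis=0).round(3),np.percentile(X[m],98,axis=0).round(3))
d=load('top');W0=world(d); h=cv2.cvtColor(d['image'],cv2.COLOR_BGR2HSV); m=(abs(W0[...,2]-.03)<.006)&(abs(W0[...,0]-.58)<.09)&(abs(W0[...,1]+.11)<.09)
print('boxtop',cv2.minAreaRect((W0[m][:,:2]*1000).astype('float32')))
cv2.imwrite('pics/t.png',np.hstack([cv2.resize(im,(480,300)),cv2.resize(c['image'][130:255,260:460],None,fx=1.6,fy=2.4)]))
```

```text
[ 0.53244822 -0.12597176  0.15364167] [ 0.17009997  1.32759356 -0.27835772]
wrist dot 19 [ 0.5292 -0.1259  0.2123] [ 0.527 -0.127  0.211] [ 0.531 -0.125  0.213]
wrist stick 5 [ 0.5669 -0.1392  0.0732] [ 0.561 -0.142  0.059] [ 0.574 -0.137  0.075]
wrist box 5274 [ 0.5553 -0.1128  0.0298] [ 0.527 -0.163  0.025] [ 0.598 -0.048  0.032]
side stick 20 [ 0.5695 -0.132   0.0602] [ 0.563 -0.135  0.049] [ 0.577 -0.128  0.076]
side box 853 [ 0.5732 -0.1003  0.0297] [ 0.531 -0.163  0.021] [ 0.643 -0.042  0.034]
boxtop ((586.2762451171875, -110.43473815917969), (119.06411743164062, 109.3026351928711), 78.39300537109375)
```

View pics/t.png

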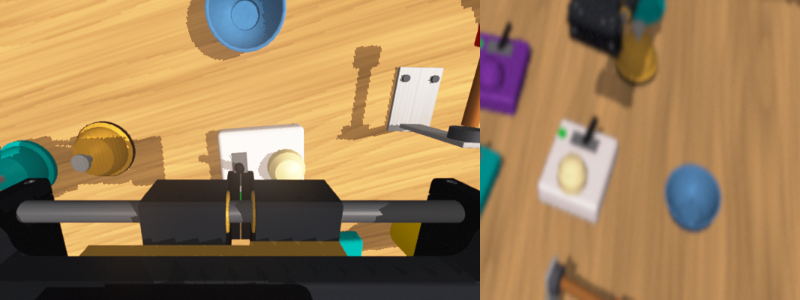

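The box centre fits at (0.586,-0.110) with yaw -11.6°, which puts the pivot at about (0.580,-0.142). The side view shows the toggle leaning away from the green dot, as expected. I'll line up 50 mm before the pivot and descend until the fingertip is at about 62 mm.

Call:
move_arm(series=[[1,-2,-6,-20,4],[1,0,0,-35,0],[1,0,0,-35,0],[1,0,0,-25,0],[1,0,0,-12,0],[1,0,0,0,0],[1,0,0,0,0]])

```text
time_s: 11.23
tcp_pos: [0.531, -0.1312, 0.0277]
eef_rot: [0.0, 0.102, 0.995, 0.0]
force: [0.6, -0.5, 1.0]
gripper_width: 0.0004
grip_force: 0.0
```

Call:
move_arm(series=[[1,3.9,-0.8,0,0],[1,3.9,-0.8,0,0],[1,3.9,-0.8,0,0],[1,3.9,-0.8,0,0],[1,0,0,0,0]])

```text
time_s: 11.65
tcp_pos: [0.5474, -0.135, 0.0275]
eef_rot: [0.001, 0.103, 0.995, -0.0]
force: [-0.3, 0.2, 0.3]
gripper_width: 0.0007
grip_force: 0.0
```

Call:
move_arm(series=[[1,2.9,-0.6,0,0],[1,2.9,-0.6,0,0],[1,2.9,-0.6,0,0],[1,0,0,0,0]])

```text
time_s: 11.98
tcp_pos: [0.5555, -0.1369, 0.027]
eef_rot: [0.0, 0.103, 0.995, -0.0]
force: [-1.0, 0.0, 1.0]
gripper_width: 0.0005
grip_force: 0.3
```

Call:
move_arm(series=[[1,2.9,-0.6,0,0],[1,2.9,-0.6,0,0],[1,2.9,-0.6,0,0],[1,0,0,0,0]])

```text
time_s: 12.32
tcp_pos: [0.5644, -0.1386, 0.0271]
eef_rot: [0.0, 0.103, 0.995, -0.0]
force: [0.5, 1.0, 0.0]
gripper_width: 0.0003
grip_force: 0.2
```

Call:
move_arm(series=[[1,2.9,-0.6,0,0],[1,2.9,-0.6,0,0],[1,1.5,-0.3,0,0],[1,0,0,0,0]])

```text
time_s: 12.65
tcp_pos: [0.5714, -0.1401, 0.0271]
eef_rot: [0.0, 0.103, 0.995, -0.0]
force: [-0.5, 1.0, 0.9]
gripper_width: 0.0004
grip_force: 0.4
```

Run:
```python
from h import *
s=read_state(); print(s['tcp_pos'],s['force'])
c=read_camera('side'); t=read_camera('wrist'); cv2.imwrite('pics/t2.png',np.hstack([cv2.resize(t['image'],(480,300)),cv2.resize(c['image'][150:225,280:360],(320,300))]))
```

```text
[ 0.57142577 -0.14012984  0.02707442] [-0.47848881  0.97267818  0.91971412]
```

View pics/t2.png

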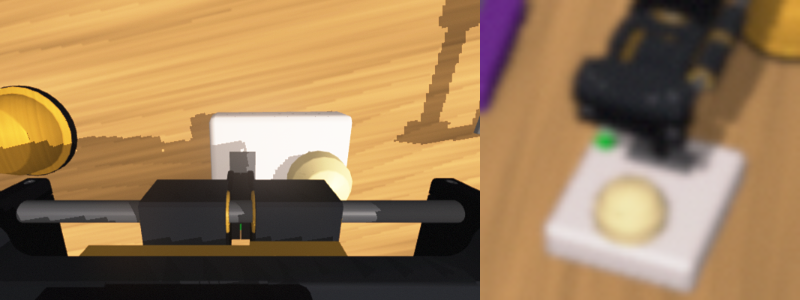

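The fingertip is over the slot (side crop (670,150)) with the stick hidden behind it and the green dot ahead. I'll keep pushing slowly and watch the force.

Call:
move_arm(series=[[1,2,-0.4,0,0],[1,2,-0.4,0,0],[1,2,-0.4,0,0],[1,0,0,0,0]])

```text
time_s: 13.08
tcp_pos: [0.5772, -0.1413, 0.0269]
eef_rot: [-0.0, 0.103, 0.995, -0.0]
force: [-0.8, 0.7, -1.5]
gripper_width: 0.0005
grip_force: 0.5
```

Call:
move_arm(series=[[1,1.5,-0.3,0,0],[1,1.5,-0.3,0,0],[1,0,0,0,0]])

```text
time_s: 13.33
tcp_pos: [0.5802, -0.1419, 0.027]
eef_rot: [0.0, 0.103, 0.995, -0.0]
force: [-1.0, -0.5, -0.2]
gripper_width: 0.0007
grip_force: 0.5
```

Call:
move_arm(series=[[1,1,-0.2,0,0],[1,1,-0.2,0,0],[1,0,0,0,0]])

```text
time_s: 13.58
tcp_pos: [0.5822, -0.1423, 0.0271]
eef_rot: [0.0, 0.103, 0.995, 0.0]
force: [-2.3, -0.0, -0.2]
gripper_width: -0.0
grip_force: 0.6
```

Call:
move_arm(series=[[1,1,-0.2,0,0],[1,1,-0.2,0,0],[1,0,0,0,0]])

```text
time_s: 13.83
tcp_pos: [0.5827, -0.1424, 0.0266]
eef_rot: [-0.001, 0.103, 0.995, 0.0]
force: [-7.5, 1.4, 2.8]
gripper_width: 0.0
grip_force: 3.7
```

Call:
move_arm(series=[[1,1,-0.2,0,0],[1,0,0,0,0],[1,0,0,0,0]])

```text
time_s: 14.08
tcp_pos: [0.5829, -0.1424, 0.0265]
eef_rot: [-0.002, 0.103, 0.995, 0.0]
force: [-9.9, 1.4, 4.7]
gripper_width: 0.0006
grip_force: 5.5
```

The force jumped to 10 N and the motion stopped at the predicted end position, so the toggle is at its stop. I'll back off along the push line, lift clear and check.

Call:
move_arm(series=[[1,-4,0.8,0,0],[1,-8,1.6,0,0],[1,-20,4,0,0],[1,-20,4,0,0],[1,-10,2,20,0],[1,0,0,40,0],[1,0,0,40,0],[1,-30,20,20,0],[1,0,0,0,0],[1,0,0,0,0]])

```text
time_s: 14.92
tcp_pos: [0.4936, -0.1095, 0.149]
eef_rot: [0.002, 0.102, 0.995, 0.001]
force: [1.0, -0.3, 0.1]
gripper_width: 0.0007
grip_force: 0.0
```

Run:
```python
from h import *
s=read_state(); print(s['tcp_pos'],s['force'],s['time_s'])
c=read_camera('side'); t=read_camera('wrist'); cv2.imwrite('pics/end.png',np.hstack([cv2.resize(t['image'],(480,300)),cv2.resize(c['image'][120:300,260:420],(320,360))[:300]]))
W=world(c);h=cv2.cvtColor(c['image'],cv2.COLOR_BGR2HSV)
m=(h[...,2]<70)&(W[...,2]>.045)&(W[...,2]<.085)&(abs(W[...,0]-.585)<.04)&(abs(W[...,1]+.14)<.03)
print('stick',m.sum(),W[m].min(0),W[m].max(0))
r=((h[...,0]<4)|(h[...,0]>176))&(h[...,1]>180)&(W[...,2]>.08)&(W[...,2]<.125);print('red',np.median(W[r],0))
b=(h[...,1]<70)&(h[...,2]>80)&(np.hypot(W[...,0]-.505,W[...,1]+.328)<.03)&(W[...,2]>.055);print('plunger',b.sum(),np.median(W[b],0))
```

```text
[ 0.49356589 -0.10945804  0.14895708] [ 0.9859865  -0.33925805  0.07516445] 14.9167
stick 23 [ 0.5871384  -0.14476233  0.04539348] [ 0.60188552 -0.13431733  0.07353477]
red [0.4873536  0.15331367 0.10633763]
plunger 0 [nan nan nan]
  return _methods._mean(a, axis=axis, dtype=dtype,
  ret = um.true_divide(
```

View pics/end.png

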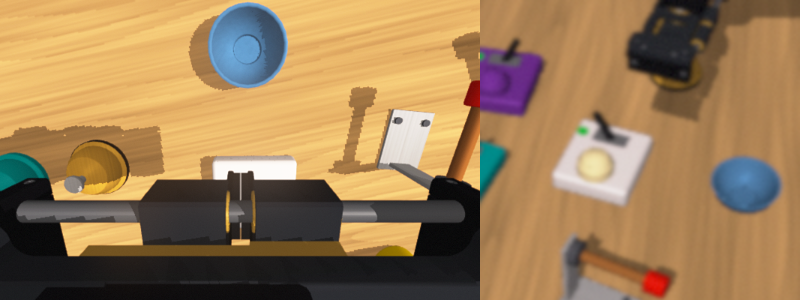

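The side view shows the toggle at (600,125) leaning to the green dot, the red cap back at its rest height, and the bell and bowl where they were. Handing in.

```bash
python3 -c "
from workcell import finish_job; print(finish_job())"
```

```text
the job is handed in; nothing more can be done
None
```

I rang the bell, tapped the red cap and pushed the toggle to its stop on the green-dot side, in that order. The job is handed in after about 15 s of robot time, but no verdict was returned.

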